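Take apart the hooked-together lifting tackle and bin the pieces singly

TASK

Two steel hooks are caught in the bow of the pad eye. Work the hooks out of the bow one at a time, lifting and twisting each free while the pad eye stays standing on the bench, and lay each flat in a shallow tray of its own, not dropping it from a height. Then, last, stand the pad eye upright on the floor of the deeper tub, and leave the other things on the bench where they are.

Things in the scene. Friction and masses are not known exactly. Their poses are not given: they have to be found in the camera images.
- pad_eye: loose steel pad eye, 0.3-0.42 kg, standing on the bench: dark plate 50 (own x) x 96 (own y) x 6 mm with an upright bow of 10 mm round bar. Origin at the centre of the plate's underside, z up. The bow's legs stand at own (0, -28) and (0, +28) mm, the top bar joins them along own y, 51 mm high at its top; window inside 46 mm wide, 35 mm high. A hook is caught round each leg, tips through the window
- pad_eye_bar (a point): middle of the pad eye's top bar, on its centre line, 46 mm above the underside of the plate; the bar can be pinched here from above, across the pad eye's own x
- block_hook: loose J hook of 8 mm steel rod, about 0.16 kg, its plain end a dark block 44 (x) x 20 (y) x 20 (z) mm. Origin: centre of the bend, at the level of the block's underside; z up. Rod axis at z = 10: from the block centre (-100, -16) mm along +x to (0, -16), half circle of 16 mm radius bulging to +x, to (0, 16), tip (-6, 16). The bend opens to -x, 24 mm clear
- block_hook_shank (a point): centre of the block hook's block, 10 mm above its underside, the best place to grip (across own y, 20 mm). At the start the block lies on the bench, the bend on the pad eye's plate
- block_hook_bend (a point): centre of the block hook's bend, at rod height. At the start it lies within 5 mm of the pad eye's leg at own y = -28, hook axes turned -0.1 to +0.4 rad from the pad eye's. Lifted straight it catches under the bow; raised 8 mm and turned about the leg, clockwise from above, until own x is 1.15 rad clockwise of the pad eye's x, it lifts straight out
- boss_hook: loose J hook, about 0.13 kg, same rod and same bend as the block hook but shorter; its plain end is a dark upright round boss 26 mm in diameter, 20 mm tall, centred at own (-85, -16, 10) mm. Origin and axes as for the block hook
- boss_hook_shank (a point): centre of the boss hook's round boss, 10 mm above its underside, the best place to grip (26 mm across). At the start the boss lies on the bench, the bend on the pad eye's plate
- boss_hook_bend (a point): centre of the boss hook's bend, at rod height. At the start it lies within 5 mm of the pad eye's leg at own y = +28, hook axes turned by half a turn plus -0.1 to +0.4 rad from the pad eye's. It comes off like the other: raised 8 mm, turned clockwise about the leg until own x is 1.15 rad clockwise of the pad eye's -x, then straight up
- tray_a: shallow aluminium tray, fixed on a rubber mat: 188 mm (own x) x 96 mm (own y) outside, 24 mm tall, walls and floor 3 mm; for a hook. Origin at the centre of its underside (3 mm above the bench), z up
- tray_b: second shallow tray, same as tray_a, for the other hook; either hook may go in either tray
- tub: steel tub, fixed on the same mat: 150 mm (own x) x 96 mm (own y) outside, 42 mm tall, walls and floor 3 mm; for the pad eye, which fits upright with its 96 mm side along the tub's x. Origin at the centre of its underside (3 mm above the bench). Trays and tub stand side by side 115 mm apart in any order, own y along the row
- hex_nut: steel hex nut, 30 mm across flats, 16 mm tall, lying beside the pad eye; bystander, loose, leave it alone
- washer: steel washer, outer diameter 36 mm, 5 mm thick, lying beside the pad eye; bystander, loose, leave it alone
- wrench: open-ended wrench lying on the bench near the robot; bystander, loose, leave it alone
- screwdriver: screwdriver lying on the bench beyond the work; bystander, loose, leave it alone
- capacitor: black can capacitor with two terminals, 34 mm diameter, 61 mm tall, standing beyond the trays; bystander, loose, leave it alone
There are look-alikes about, which are no part of the job. What is shaped like the boss_hook but yellow is not meant. Leave any pink look-alike of the tub alone.

How it is judged:
By the outcome, as a careful person would: the job done as asked, in the order asked, and still so for the second after the job is handed in, with the robot touching nothing.
It also fails if it takes over 72 s, if anything falls off the work surface, if the arm or the gripper's body presses on something with over 40 N, if the wrist force passes 120 N, or if a joint passes its speed limit or range.

ROBOT

A 7-joint arm with a two-finger parallel gripper is mounted at the origin on the work surface. World frame = base frame: x ahead of the robot, y to its left, z up, the work surface at z = 0. Lengths are in mm, angles in rad, forces in N, time in s.
With the tool pointing down it reaches from about 425 to 975 mm from the base axis. Payload 16.7 kg.
Tool frame: the origin (TCP) lies at the very end of the fingers, on their centre line; the grasp point (between the pads) lies 19 mm behind it (manip.grip_point_offset is the distance from the TCP to the grasp point, in mm); z points along the fingers, y is the line along which they close (so a half turn about z gives the same grasp; the last joint's range is limited). The gripper opens to 85 mm and grips with 20 to 120 N. Pads are 22 mm wide; open, the fingers measure 114 mm over their backs; the gripper's body (76 mm by 85 mm) begins 54 mm behind the grasp point. The pads swing forward as they close: fully open they stand 13 mm farther back than shut.
Start: joints at [1.038, 0.426, 0.074, 1.606, -0.034, 1.111, -0.067], TCP at [252.718, -625.867, 231.302] pointing down, gripper open.
Joint ranges: [-2.85, 2.85], [-0.5, 2.14], [-1.23, 1.37], [0.21, 2.46], [-1.02, 4.16], [0.16, 2.05], [-2.73, 2.73]. Speed limits (rad/s): [1.89, 1.89, 2.39, 2.39, 3.01, 3.01, 3.01].

INTERFACE

Orientations are given as a rotation vector (axis times angle).
In Python, from rig import manip gives the robot as it stands. The module is installed in compiled form; this text tells all that it offers.
- The arm moves only by the tool move_arm, never from a script. Its argument "increments" is a list of rows, each a list of 7 numbers: the shift along the tool's x, y, z in cm, then the turn, a rotation vector about the tool's x, y, z in rad, then the opening, from -1 (shut) to 1 (fully open). A call has 1 to 12 rows; each row is the pose to reach, as a shift and turn from the pose commanded when the call began, along the tool's axes at that moment; what a row does not reach only later rows make up. A row lasts 1/8 s, in which the tool goes at most 62.5 mm and 10.7 degrees, less where a joint would pass 70% of its speed; a pose out of reach is approached as far as the arm can. A call with a gripper value outside its range is refused whole. The fingers move at their own pace and stop on an object; "squeeze" is the grip in N (left out, the last holds). Time passes only in rows, so rows that repeat a pose let the fingers close. It gives the time, the measured TCP pose, the force, the opening and the grip force at its end, in the units of the state.
- manip.state(): the state, without advancing time (a new reading comes with each control period).
- manip.camera(name): name is "scene" or "side" or "wrist"; returns the picture (420x560x3 uint8, red, green, blue); there is no depth.
- manip.get_calibration(name): a dict with "fovy" (degrees; the focal length in pixels is half the picture's height over the tangent of half this angle, whatever the lens; pixels are square), "cx", "cy" (the principal point, pixels), "T" (4x4, takes a point from camera to world coordinates). Camera axes: x right, y down, z forward; pixel columns grow to the right and rows downward; lengths in mm; the calibration is good to about 2 mm. A picture is of the moment at which its call begins: read the wrist's pose just before it. get_calibration takes no time and is no camera call; for the wrist camera it gives the pose at the moment of the call.
- manip.finish_job(): hands the job in; it is judged then, once.
Trained networks look in the newest picture that a camera, given by its name, has taken for a name from the list of things; names that differ only in an ending like _2 or _b are one class to them, and where a whole thing is asked for, a point or a joint stands for the part that bears it (a point fixed in the world has none). Each returns a list of dicts, best first, with "conf" (0 to 1); they miss things now and then, are a little off and sometimes report something else, mostly with a low value. They report only what shows in the picture. A call takes as long as a camera call. They do not tell look-alikes from the thing itself.
- manip.find_in(name, camera): "rect" ([left, top, right, bottom] as shares, 0 to 1, of the picture: columns of its width, rows of its height, round what is visible of it).
- manip.silhouettes(name, camera): "region" (420x560 bool, what is visible of it) and "rect" ([left, top, right, bottom] as shares, 0 to 1, of the picture: columns of its width, rows of its height, round what is visible of it).
The state is a dict: "t": time; "joints": joint angles; "dq": joint speeds; "tau": joint torques, N m; "position": TCP position; "ee_rot": TCP orientation; "force": force on the tool from outside, world axes, zero at the start; "torque": the same for the moment, N m; "finger_gap": finger opening in mm; "gripper_force": force on a finger pad.
Only numpy, scipy, OpenCV 4.12 (cv2) and the standard library are available. Lean on these libraries where they do the work, as an engineer would, in place of code of your own. Each camera call takes 0.05 s, during which the arm holds its last target. There are 200 camera calls.

## Working session

There is one attempt and no reset: what is moved stays moved. The work goes in short steps, Python scripts to look and compute and a tool call to move; the robot and the scene stay as the last step left them, time stands still between calls to the robot, and variables do not carry over. Pictures are saved under pics/ and viewed, at most 10 in all, crops included, and the job is handed in when it is done.

Besides the shell and the picture viewer there is one more tool, called after "Request:" as name(argument=value, ...) on one line, values as JSON. move_arm: Moves the arm, as the interface text tells. Its arguments: {"type":"object","properties":{"increments":{"type":"array","items":{"type":"array","items":{"type":"number"}}},"squeeze":{"type":"number"}},"required":["increments"]}

```bash
mkdir -p pics; cat > h.py <<'E'
import numpy as np, cv2
from rig import manip
from scipy.spatial.transform import Rotation as R
def K(c):
    f=210/np.tan(np.radians(c['fovy'])/2); return f,c['cx'],c['cy']
def ray(c,px,z):
    f,cx,cy=K(c); T=np.array(c['T']); d=T[:3,:3]@[(px[0]-cx)/f,(px[1]-cy)/f,1]; o=T[:3,3]
    return o+d*(z-o[2])/d[2]
def proj(c,P):
    f,cx,cy=K(c); T=np.array(c['T']); p=(np.atleast_2d(P)-T[:3,3])@T[:3,:3]
    return np.c_[p[:,0]/p[:,2]*f+cx,p[:,1]/p[:,2]*f+cy]
def save(n,im): cv2.imwrite(f'pics/{n}.png',im[:,:,::-1])
E
python3 - <<'E'
from h import *
a=manip.camera("scene");b=manip.camera("side")
np.save('a.npy',a);np.save('b.npy',b)
save('scene',a);save('side',b)
for n in("scene","side","wrist"):
    c=manip.get_calibration(n);print(n,c['fovy'],c['cx'],c['cy'],np.round(c['T'],3).tolist())
print(manip.state())
for cam in("scene","side"):
  for n in "pad_eye block_hook boss_hook tray_a tub hex_nut washer".split():
    print(cam,n,[(round(d['conf'],2),(np.array(d['rect'])*[560,420,560,420]).round().tolist()) for d in manip.find_in(n,cam)][:4])
E
```

```text
scene 46.22028388589946 274.4309309990345 211.4364103489293 [[0.042, 0.772, -0.634, 1279.366], [0.999, -0.029, 0.032, 5.871], [0.006, -0.635, -0.772, 1016.906], [0.0, 0.0, 0.0, 1.0]]
side 49.95156213486784 277.56325919442276 206.86061621410335 [[-0.976, -0.119, 0.181, 299.18], [-0.217, 0.574, -0.789, 913.465], [-0.01, -0.81, -0.587, 729.673], [0.0, 0.0, 0.0, 1.0]]
wrist 63.23845411677137 283.10000961890825 213.8599227265754 [[0.374, -0.894, -0.247, 314.32], [-0.927, -0.361, -0.098, -600.392], [-0.002, 0.265, -0.964, 373.284], [0.0, 0.0, 0.0, 1.0]]
{'t': 0.1, 'joints': array([ 1.03750236,  0.42666927,  0.07383834,  1.60657829, -0.03410235,
        1.11081069, -0.06708138]), 'dq': array([-0.00177983, -0.00191573, -0.00165109, -0.00269498,  0.00241413,
       -0.00137208,  0.00020602]), 'tau': array([ 8.22900765e-03, -9.51519942e+01,  3.77089038e+00, -4.64399815e+01,
        1.95900060e-02,  6.38713900e-03, -1.84601582e-06]), 'position': array([ 252.58358782, -625.53703627,  230.66474143]), 'ee_rot': array([-3.08278057e+00, -5.98943531e-01,  4.79310271e-04]), 'force': array([-0.07807686
[... 634 characters left out ...]
]
scene hex_nut []
scene washer [(0.46, [346.0, 269.0, 361.0, 283.0])]
side pad_eye [(0.65, [220.0, 265.0, 270.0, 297.0]), (0.28, [188.0, 267.0, 203.0, 277.0])]
side block_hook [(0.84, [225.0, 247.0, 238.0, 292.0]), (0.62, [270.0, 149.0, 334.0, 177.0]), (0.15, [216.0, 164.0, 230.0, 184.0])]
side boss_hook [(0.72, [245.0, 276.0, 273.0, 323.0]), (0.56, [232.0, 353.0, 300.0, 380.0]), (0.3, [222.0, 266.0, 262.0, 296.0])]
side tray_a [(0.92, [249.0, 183.0, 327.0, 220.0]), (0.75, [272.0, 146.0, 335.0, 175.0]), (0.67, [219.0, 163.0, 229.0, 184.0])]
side tub [(0.98, [270.0, 159.0, 329.0, 192.0]), (0.91, [313.0, 240.0, 384.0, 286.0])]
side hex_nut [(0.58, [292.0, 288.0, 307.0, 303.0])]
side washer []
```

View pics/scene.png

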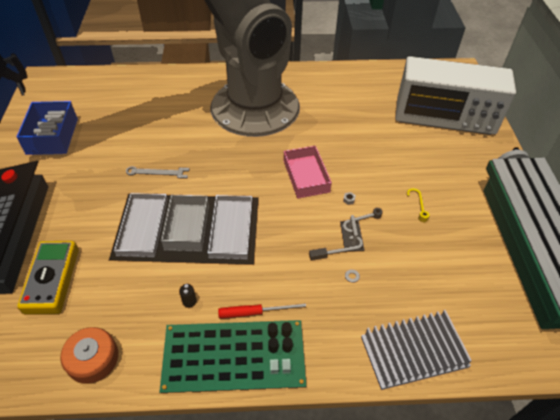

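View pics/side.png

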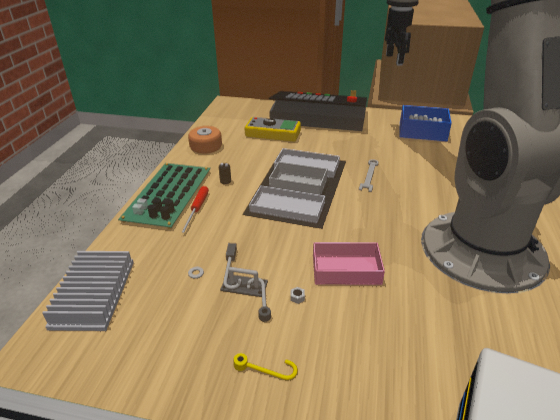

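The scene view shows the pad eye at about (351,236), with the block hook toward (318,253) and the boss hook toward (378,212). The trays are at (142,224) and (231,227), with the grey tub between them at (186,222). The yellow hook at (420,205) and the pink tub at (307,171) are the look-alikes. Next I work out the rough geometry and the wrist camera offset.

```bash
python3 - <<'E'
from h import *
c=manip.get_calibration("scene")
for n,p,z in [("pad",(352,240),6),("block",(318,253),20),("boss",(378,212),20),("trL",(142,225),6),("tub",(186,222),6),("trR",(231,227),6),("washer",(352,276),5),("nut",(349,198),16),("cap",(188,295),30),("wrench",(158,172),3),("driver",(262,310),10),("pink",(307,171),20)]:
    print(n,ray(c,p,z).round())
s=manip.state();T=np.eye(4);T[:3,:3]=R.from_rotvec(s['ee_rot']).as_matrix();T[:3,3]=s['position']
print(T.round(3)); print((np.linalg.inv(T)@np.array(manip.get_calibration("wrist")['T'])).round(3).tolist())
E
```

```text
pad [550. 240.   6.]
block [596. 148.  20.]
boss [473. 318.  20.]
trL [ 482. -298.    6.]
tub [ 476. -185.    6.]
trR [497. -68.   6.]
washer [656. 225.   5.]
nut [418. 250.  16.]
cap [ 707. -161.   30.]
wrench [ 289. -278.    3.]
driver [741.   6.  10.]
pink [317. 144.  20.]
[[ 9.27000e-01  3.74000e-01 -0.00000e+00  2.52710e+02]
 [ 3.74000e-01 -9.27000e-01  0.00000e+00 -6.25867e+02]
 [ 0.00000e+00 -0.00000e+00 -1.00000e+00  2.31285e+02]
 [ 0.00000e+00  0.00000e+00  0.00000e+00  1.00000e+00]]
[[-0.0, -0.964, -0.265, 66.662], [1.0, -0.0, -0.001, -0.39], [0.0, -0.265, 0.964, -142.64], [0.0, 0.0, 0.0, 1.0]]
```

Request:
move_arm(increments=[[38.5,-32,-6.9,0,0,0.384,1],[38.5,-32,-6.9,0,0,0.384,1],[38.5,-32,-6.9,0,0,0.384,1],[38.5,-32,-6.9,0,0,0.384,1],[38.5,-32,-6.9,0,0,0.384,1],[38.5,-32,-6.9,0,0,0.384,1],[38.5,-32,-6.9,0,0,0.384,1],[38.5,-32,-6.9,0,0,0.384,1],[38.5,-32,-6.9,0,0,0.384,1],[38.5,-32,-6.9,0,0,0.384,1],[38.5,-32,-6.9,0,0,0.384,1]])

```text
t: 2.17
position: [489.2, -186.4, 300.1]
ee_rot: [3.141, -0.004, -0.001]
force: [0.7, -0.1, -0.9]
finger_gap: 85.3
gripper_force: 0.0
```

```bash
cat >> h.py <<'E'
def pose():
    s=manip.state(); r=R.from_rotvec(s['ee_rot']).as_matrix(); return s,np.array(s['position']),np.arctan2(r[1,0],r[0,0])
def shot(name):
    c=manip.get_calibration("wrist"); im=manip.camera("wrist"); np.save(name+'.npy',im); np.save(name+'_c.npy',c,allow_pickle=True); save(name,im); return c,im
def cal(name): return np.load(name+'_c.npy',allow_pickle=True).item()
E
python3 - <<'E'
from h import *
print(pose()[0]['t'],pose()[1:]); c,im=shot('w1')
print(pose()[0]['t'],pose()[1:],pose()[0]['dq'].round(3))
for n in ("tray_a","tub"):
    for d in manip.silhouettes(n,"wrist"): print(n,d['conf'],(np.array(d['rect'])*[560,420,560,420]).round())
E
```

```text
2.175 (array([ 489.16833112, -186.43772405,  300.1203789 ]), np.float64(-0.0022927202284114055))
2.225 (array([ 489.19982316, -186.44722354,  300.15047428]), np.float64(-0.0025706423049521284)) [ 0.002  0.002 -0.006  0.001 -0.002  0.    -0.003]
tray_a 0.77 [150.  80. 235. 245.]
tray_a 0.75 [325.  98. 428. 253.]
tub 0.85 [  0. 241.  96. 337.]
tub 0.63 [240. 111. 330. 240.]
```

View pics/w1.png

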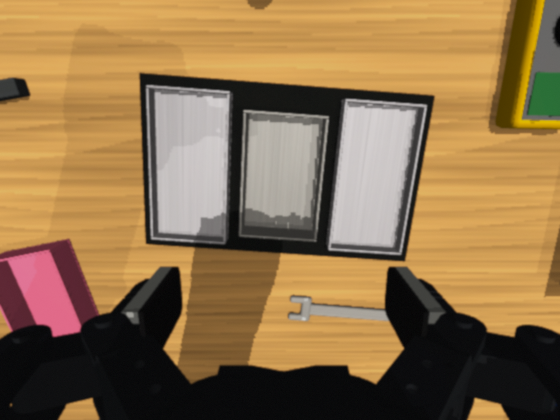

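The wrist view shows the left tray at (147–231, 86–243), the grey tub with its rim at (240–328, 110–241), and the right tray at (329–428, 98–255). The pink look-alike is at (40,290). I turn the rim corners into poses and check them against the given sizes.

```bash
python3 - <<'E'
from h import *
c=cal('w1')
for n,q,z in [("A",[(147,86),(231,92),(228,243),(150,242)],27),("tub",[(243,110),(328,116),(321,241),(239,238)],45),("B",[(343,98),(428,104),(406,255),(329,249)],27)]:
    P=np.array([ray(c,p,z)[:2] for p in q]); m=P.mean(0)
    L=[np.linalg.norm(P[i]-P[(i+1)%4]).round() for i in range(4)]
    d=(P[0]-P[3])+(P[1]-P[2]); print(n,m.round(1),"sides",L,"x-axis deg",np.degrees(np.arctan2(d[1],d[0])).round(2))
def f(x,y): return x
E
```

```text
A [496.6 -71.2] sides [np.float64(96.0), np.float64(185.0), np.float64(101.0), np.float64(190.0)] x-axis deg -4.37
tub [ 488.2 -185.6] sides [np.float64(95.0), np.float64(149.0), np.float64(101.0), np.float64(151.0)] x-axis deg -2.65
B [ 482.9 -300.5] sides [np.float64(99.0), np.float64(188.0), np.float64(101.0), np.float64(187.0)] x-axis deg -2.75
```

Request:
move_arm(increments=[[6,-42.5,5,0,0,0,1],[6,-42.5,5,0,0,0,1],[6,-42.5,5,0,0,0,1],[6,-42.5,5,0,0,0,1],[6,-42.5,5,0,0,0,1],[6,-42.5,5,0,0,0,1],[6,-42.5,5,0,0,0,1],[6,-42.5,5,0,0,0,1],[6,-42.5,5,0,0,0,1],[6,-42.5,5,0,0,0,1]])

```text
t: 3.58
position: [550.5, 238.3, 250.5]
ee_rot: [3.141, -0.004, 0.001]
force: [0.0, 0.2, 0.7]
finger_gap: 85.8
gripper_force: 0.0
```

```bash
python3 - <<'E'
from h import *
c,im=shot('w2')
s,p,psi=pose();print(s['t'],p,psi,s['dq'].round(3))
for n in ("pad_eye","block_hook","boss_hook"):
    for d in manip.silhouettes(n,"wrist"): print(n,d['conf'],(np.array(d['rect'])*[560,420,560,420]).round())
# crop enlarged around work
q=proj(c,[[550,240,0]])[0]; print(q)
x,y=int(q[0]),int(q[1]); x0,y0=max(0,x-130),max(0,y-97); cr=im[y0:y0+195,x0:x0+260]; print(x0,y0)
save('w2c',cv2.resize(cr,None,fx=3,fy=3,interpolation=cv2.INTER_CUBIC))
E
```

```text
3.625 [550.4396206  238.3851525  250.63745197] -0.0025103267185581806 [-0.003  0.    -0.008 -0.002 -0.001  0.001 -0.002]
pad_eye 0.92 [261. 151. 302. 238.]
block_hook 0.66 [263. 133. 388. 192.]
block_hook 0.66 [263. 277. 289. 304.]
block_hook 0.41 [206. 204. 302. 264.]
boss_hook 0.72 [209. 205. 297. 262.]
boss_hook 0.7 [105. 226. 130. 303.]
[281.83467426 179.7931062 ]
151 82
```

View pics/w2c.png

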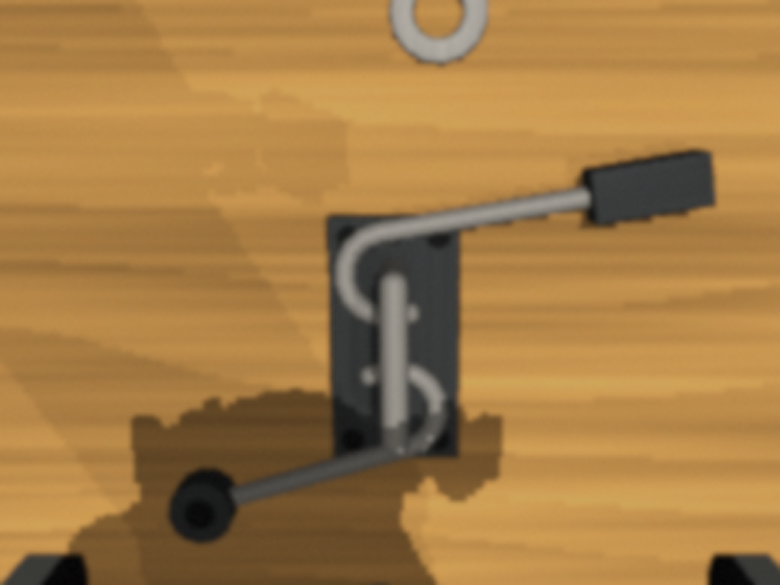

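The crop shows the pad eye's plate at (330–460, 215–457), with the bow's bar running vertically at x≈395. The block hook is around the upper leg with its block at (650,188). The dark, non-yellow boss hook is around the lower leg with its boss at (203,507). This matches the description, and the yellow hook (left, full picture near (117,265)) is not the one meant. Next I fit the poses to the silhouettes.

```bash
cat >> h.py <<'E'
from scipy.optimize import minimize
S=4
def W(pose,pts):
    x,y,a=pose[:3]; z0=pose[3] if len(pose)>3 else 0
    pts=np.array(pts,float); c,s=np.cos(a),np.sin(a)
    return np.c_[x+c*pts[:,0]-s*pts[:,1],y+s*pts[:,0]+c*pts[:,1],z0+pts[:,2]]
def hull(m,c,P):
    q=proj(c,P); h=cv2.convexHull((q*S+S/2).astype(np.float32)); cv2.fillConvexPoly(m,h.round().astype(np.int32),1)
def box(cx,cy,hx,hy,z0,z1): return [(cx+i*hx,cy+j*hy,z) for i in(-1,1) for j in(-1,1) for z in(z0,z1)]
def cyl(cx,cy,r,z0,z1): return [(cx+r*np.cos(t),cy+r*np.sin(t),z) for t in np.linspace(0,6.28,24) for z in(z0,z1)]
U=np.random.default_rng(0).normal(size=(60,3));U/=np.linalg.norm(U,axis=1)[:,None]
def rod(m,c,pose,pts,r):
    for a,b in zip(pts[:-1],pts[1:]): hull(m,c,W(pose,np.r_[U*r+a,U*r+b]))
bend=[(16*np.sin(t),-16*np.cos(t),10) for t in np.linspace(0,np.pi,13)]
def render(kind,pose,c):
    m=np.zeros((420*S,560*S),np.uint8)
    if kind=='pad':
        hull(m,c,W(pose,box(0,0,25,48,0,6)))
        rod(m,c,pose,[(0,-28,6),(0,-28,42),(0,-24,46),(0,24,46),(0,28,42),(0,28,6)],5)
    if kind=='block':
        hull(m,c,W(pose,box(-100,-16,22,10,0,20))); rod(m,c,pose,[(-80,-16,10)]+bend+[(-6,16,10)],4)
    if kind=='boss':
        hull(m,c,W(pose,cyl(-85,-16,13,0,20))); rod(m,c,pose,[(-80,-16,10)]+bend+[(-6,16,10)],4)
    return cv2.resize(m.astype(np.float32),(560,420),interpolation=cv2.INTER_AREA)
def fit(kind,mask,c,p0,steps=(6,6,.15)):
    mk=mask.astype(np.float32)
    def cost(p):
        m=render(kind,[*p[:3],*p0[3:]],c); return 1-np.minimum(m,mk).sum()/np.maximum(m,mk).sum()
    p=np.array(p0[:3],float); sx=np.vstack([p]+[p+np.eye(3)[i]*steps[i] for i in range(3)])
    for _ in range(2):
        r=minimize(cost,p,method='Nelder-Mead',options=dict(initial_simplex=sx,maxiter=90,xatol=.05,fatol=1e-5))
        p=r.x; sx=np.vstack([p]+[p+np.eye(3)[i]*steps[i]*.4 for i in range(3)])
    return p,1-r.fun
E
cat > fitall.py <<'E'
from h import *
c=cal('w2')
def pick(n,rc):
    best=max(manip.silhouettes(n,"wrist"),key=lambda d:-abs(np.array(d['rect'])*[560,420,560,420]-rc).sum()); return best['region']
C=lambda x,y:(151+x/3,82+y/3)
a=np.mean([ray(c,C(*q),6)[:2] for q in[(330,215),(460,222),(457,457),(333,453)]],0); print('pad corners',a.round(1))
im=np.load('w2.npy').copy()
out={}
for k,n,rc,p0 in [('pad','pad_eye',[261,151,302,238],(*a,1.57)),('block','block_hook',[263,133,388,192],(a[0]+28,a[1],1.75)),('boss','boss_hook',[209,205,297,262],(a[0]-28,a[1],-1.3))]:
    mk=pick(n,rc); p,iou=fit(k,mk,c,p0); print(k,p.round(3),'iou',round(iou,3)); out[k]=p
    e=(render(k,p,c)>.5).astype(np.uint8); cs,_=cv2.findContours(e,cv2.RETR_LIST,cv2.CHAIN_APPROX_NONE); cv2.drawContours(im,cs,-1,(255,0,255) if k!='pad' else (0,255,255),1)
cr=im[100:280,190:410]; save('ov',cv2.resize(cr,None,fx=3,fy=3,interpolation=cv2.INTER_NEAREST))
P=out['pad']
for k,l in(('block',-28),('boss',28)):
    print(k,'bend-leg',(W(out[k],[(0,0,0)])-W(P,[(0,l,0)]))[0,:2].round(1),'rel yaw',out[k][2]-P[2], 'shank',W(out[k],[(-100 if k=='block' else -85,-16,10)]).round(1))
print(manip.state()['t'])
E
python3 fitall.py
```

```text
pad corners [532.6 239.1]
pad [533.436 239.378   1.567] iou 0.748
block [560.205 242.688   1.733] iou 0.901
boss [507.195 238.662  -1.281] iou 0.82
block bend-leg [-1.2  3.4] rel yaw 0.16529447703611977 shank [[592.1 146.6  10. ]]
boss bend-leg [ 1.8 -0.8] rel yaw -2.8484386667484305 shank [[467.6 315.5  10. ]]
3.925
```

View pics/ov.png

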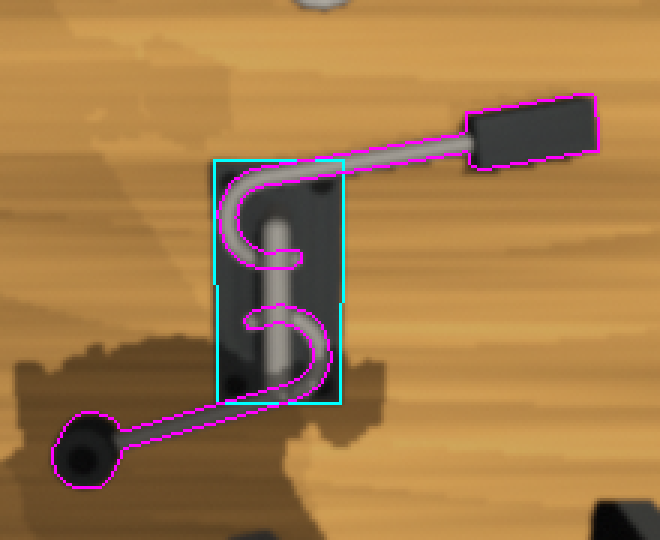

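The overlay matches both hooks and the plate well. Block shank is at (592.1,146.6) with yaw 1.733, boss shank is at (467.6,315.5) with yaw −1.281, and the pad eye is at (533,239.3). Both bends are within 5 mm of their legs and the relative yaws are in range. I check the joints next, because the grasp turn is large.

```bash
cat > go.py <<'E'
import sys
from h import *
# args: x y z psi ; prints increment row from the present measured pose
s,p,psi=pose(); r=R.from_rotvec(s['ee_rot']).as_matrix()
print('t',s['t'],'pos',p.round(1),'psi',round(psi,3),'j',s['joints'].round(2))
a=list(map(float,sys.argv[1:]))
for i in range(0,len(a),4):
    x,y,z,ps=a[i:i+4]; d=np.array([x,y,z])-p
    rt=np.array([[np.cos(ps),np.sin(ps),0],[np.sin(ps),-np.cos(ps),0],[0,0,-1]])
    print('  ',(r.T@d/10).round(2).tolist(),R.from_matrix(r.T@rt).as_rotvec().round(3).tolist())
E
python3 go.py 592.1 146.6 60 1.733  592.1 146.6 3 1.733
```

```text
t 3.925 pos [550.1 239.6 250.5] psi -0.001 j [-0.18  0.32 -0.42  1.74  0.14  1.12 -2.22]
   [4.2, 9.3, 19.05] [0.0, -0.0, -1.734]
   [4.2, 9.3, 24.75] [0.0, -0.0, -1.734]
```

Request:
move_arm(increments=[[4.2,9.3,19,0,0,-1.734,0.3],[4.2,9.3,19,0,0,-1.734,0.3],[4.2,9.3,19,0,0,-1.734,0.3],[4.2,9.3,19,0,0,-1.734,0.3],[4.2,9.3,19,0,0,-1.734,0.3],[4.2,9.3,19,0,0,-1.734,0.3],[4.2,9.3,19,0,0,-1.734,0.3],[4.2,9.3,19,0,0,-1.734,0.3],[4.2,9.3,19,0,0,-1.734,0.3],[4.2,9.3,19,0,0,-1.734,0.3],[4.2,9.3,19,0,0,-1.734,0.3],[4.2,9.3,19,0,0,-1.734,0.3]])

```text
t: 5.42
position: [592.1, 146.9, 60.4]
ee_rot: [2.035, 2.393, 0.0]
force: [-0.1, 0.5, 0.2]
finger_gap: 55.6
gripper_force: 0.0
```

```bash
python3 go.py 592.1 146.6 3 1.733; python3 - <<'E'
from h import *
c,im=shot('w3'); s,p,psi=pose(); print(p,psi,s['finger_gap'])
q=W((560.2,242.7,1.733),[(-100,-16,20),(-122,-26,20),(-122,-6,20),(-78,-6,20),(0,0,10)]);print(proj(c,q).round())
E
```

```text
t 5.425 pos [592.1 146.9  60.4] psi 1.732 j [ 0.18  0.62 -0.71  1.85  0.52  0.86 -0.62]
   [-0.03, -0.0, 5.74] [0.0, 0.0, -0.001]
[592.03148201 146.95734792  60.38596696] 1.7326250686826121 55.39487274298209
[[284. 243.]
 [301. 279.]
 [267. 279.]
 [266. 206.]
 [253.  56.]]
```

View pics/w3.png

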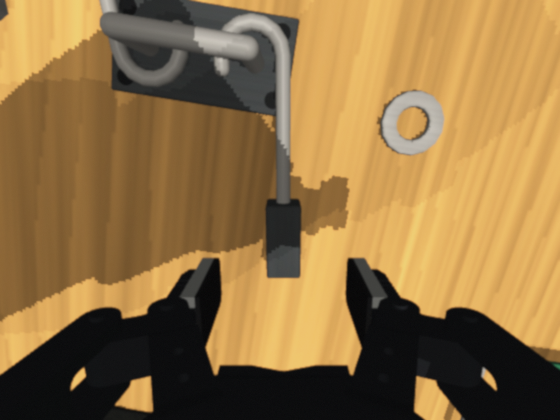

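The block sits centred between the fingers at (283,240) and matches the predicted corners. I descend and close.

Request:
move_arm(increments=[[0,0,3,0,0,0,0.3],[0,0,5.7,0,0,0,0.3],[0,0,5.7,0,0,0,0.3],[0,0,5.7,0,0,0,-1],[0,0,5.7,0,0,0,-1],[0,0,5.7,0,0,0,-1],[0,0,5.7,0,0,0,-1],[0,0,5.7,0,0,0,-1]], squeeze=90)

```text
t: 6.48
position: [592.8, 147.3, 4.9]
ee_rot: [2.033, 2.394, 0.002]
force: [-3.3, -1.1, 9.0]
finger_gap: 18.0
gripper_force: 88.7
```

```bash
cat > arc.py <<'E'
import sys
from h import *
# arc.py dz turn legx legy bx by yaw shankx : rows turning hook about leg, raised dz
dz,turn,lx,ly,bx,by,yaw,sx,n=map(float,sys.argv[1:])
s,p,psi=pose(); r=R.from_rotvec(s['ee_rot']).as_matrix()
print('t',s['t'],p.round(1),round(psi,3),s['finger_gap'],s['force'].round(1))
off=p[:2]-W((bx,by,yaw),[(sx,-16,0)])[0,:2]
rows=[]
for k in np.linspace(0,1,int(n)+1):
    m=min(1,k*2); b=np.array([bx,by])*(1-m)+np.array([lx,ly])*m; a=turn*k
    c_,s_=np.cos(a),np.sin(a)
    t=W((*b,yaw+a),[(sx,-16,0)])[0,:2]+np.array([c_*off[0]-s_*off[1],s_*off[0]+c_*off[1]])
    d=np.array([*t,p[2]+dz])-p
    rows.append((r.T@d/10).round(2).tolist()+[0,0,round(-a,3),-1])
for q in rows: print(q)
E
python3 arc.py 10 -1.36 561.4 239.3 560.2 242.7 1.733 -100 11
```

```text
t 6.475 [592.8 147.3   4.9] 1.734 17.966360108106706 [-3.3 -1.1  9. ]
[-0.0, 0.0, -1.0, 0, 0, np.float64(0.0), -1]
[-0.19, -1.23, -1.0, 0, 0, np.float64(0.124), -1]
[-0.23, -2.46, -1.0, 0, 0, np.float64(0.247), -1]
[-0.12, -3.68, -1.01, 0, 0, np.float64(0.371), -1]
[0.14, -4.87, -1.01, 0, 0, np.float64(0.495), -1]
[0.55, -6.01, -1.01, 0, 0, np.float64(0.618), -1]
[1.13, -7.09, -1.01, 0, 0, np.float64(0.742), -1]
[1.87, -8.09, -1.02, 0, 0, np.float64(0.865), -1]
[2.73, -9.0, -1.02, 0, 0, np.float64(0.989), -1]
[3.7, -9.78, -1.02, 0, 0, np.float64(1.113), -1]
[4.75, -10.45, -1.02, 0, 0, np.float64(1.236), -1]
[5.88, -10.98, -1.02, 0, 0, np.float64(1.36), -1]
```

Request:
move_arm(increments=[[0,0,-1.2,0,0,0,-1],[0,0,-1.2,0,0,0,-1],[-0.2,-1.2,-1.2,0,0,0.125,-1],[-0.2,-2.5,-1.2,0,0,0.25,-1],[-0.1,-3.7,-1.2,0,0,0.37,-1],[0.1,-4.9,-1.2,0,0,0.5,-1],[0.5,-6,-1.2,0,0,0.62,-1],[1.1,-7.1,-1.2,0,0,0.74,-1],[1.9,-8.1,-1.2,0,0,0.865,-1],[2.7,-9,-1.2,0,0,0.99,-1],[3.7,-9.8,-1.2,0,0,1.11,-1],[4.7,-10.4,-1.2,0,0,1.235,-1]])

```text
t: 7.98
position: [481.5, 176.8, 15.6]
ee_rot: [-3.046, -0.769, -0.0]
force: [-0.3, 0.3, -1.6]
finger_gap: 17.8
gripper_force: 88.2
```

```bash
python3 - <<'E'
from h import *
c,im=shot('w4'); s,p,psi=pose(); print(s['t'],p.round(1),psi,s['finger_gap'],s['force'],s['torque'])
E
```

```text
8.025 [480.6 178.2  15.6] 0.48952969940157015 17.684591019098306 [-2.11949393  2.72065464 -1.85017378] [0.11941933 0.15148501 0.01886854]
```

View pics/w4.png

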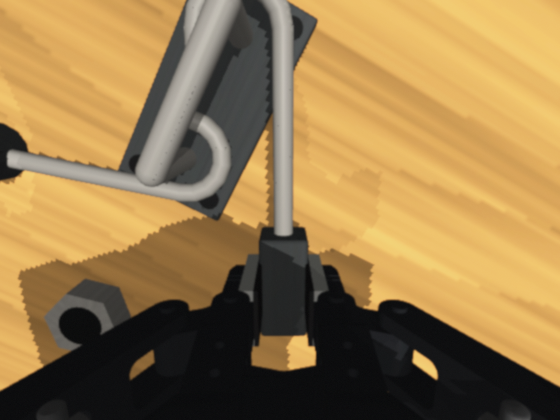

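Turned nearly to the target with the pad eye unmoved. The bend is at the far leg at the top of the picture, around (240,5). I compute the last bit of the turn and the lift.

```bash
python3 go.py 476.5 185.5 16 0.40 476.5 185.5 120 0.40 
```

```text
t 8.025 pos [480.6 178.2  15.6] psi 0.49 j [-0.16  0.5  -0.39  2.1   0.33  0.59 -1.86]
   [-0.01, -0.84, -0.04] [-0.001, -0.0, 0.09]
   [-0.01, -0.85, -10.44] [-0.001, -0.0, 0.09]
```

Request:
move_arm(increments=[[0,-0.9,0,0,0,0.09,-1],[0,-0.9,0,0,0,0.09,-1],[0,-0.9,-1.5,0,0,0.09,-1],[0,-0.9,-2.5,0,0,0.09,-1]])

```text
t: 8.52
position: [478.0, 184.1, 41.6]
ee_rot: [-3.076, -0.639, -0.001]
force: [-0.4, 0.2, -1.3]
finger_gap: 17.3
gripper_force: 88.3
```

Request:
move_arm(increments=[[0,0,-1.5,0,0,0,-1],[0,0,-3,0,0,0,-1],[0,0,-3,0,0,0,-1]])

```text
t: 8.9
position: [478.3, 184.6, 71.8]
ee_rot: [-3.076, -0.637, -0.004]
force: [0.2, 0.3, -0.8]
finger_gap: 17.6
gripper_force: 88.3
```

```bash
python3 go.py 476.5 185.5 130 0.40; python3 - <<'E'
from h import *
im=manip.camera("scene"); cr=im[190:270,295:400]; save('s2',cv2.resize(cr,None,fx=6,fy=6,interpolation=cv2.INTER_CUBIC))
E
```

```text
t 8.9 pos [478.3 184.6  71.8] psi 0.409 j [-0.14  0.41 -0.42  2.08  0.25  0.7  -1.89]
   [-0.11, -0.16, -5.82] [0.0, -0.002, 0.009]
```

View pics/s2.png

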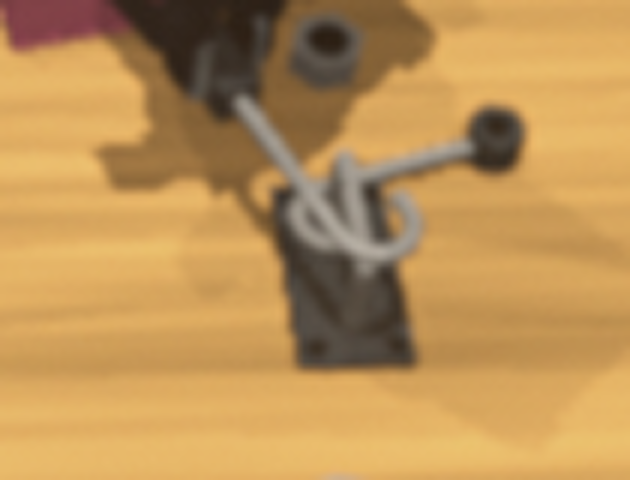

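The hook's bend is above the bow and free, and the pad eye is standing in place. I lift higher and carry it to tray A.

Request:
move_arm(increments=[[0,0,-6,0,0,0,-1],[0,0,-6.5,0,0,0,-1]])

```text
t: 9.2
position: [479.0, 185.2, 138.1]
ee_rot: [-3.075, -0.637, -0.007]
force: [0.4, -0.2, -1.9]
finger_gap: 17.4
gripper_force: 89.0
```

```bash
python3 go.py 455.5 -72.8 100 -0.06
```

```text
t 9.2 pos [479.  185.2 138.1] psi 0.409 j [-0.1   0.31 -0.46  2.03  0.18  0.83 -1.83]
   [-12.43, 22.74, 3.76] [-0.001, -0.005, 0.469]
```

Request:
move_arm(increments=[[-12.4,22.7,0,0,0,0.469,-1],[-12.4,22.7,0,0,0,0.469,-1],[-12.4,22.7,0,0,0,0.469,-1],[-12.4,22.7,0,0,0,0.469,-1],[-12.4,22.7,3.8,0,0,0.469,-1],[-12.4,22.7,5,0,0,0.469,-1],[-12.4,22.7,6,0,0,0.469,-1],[-12.4,22.7,6,0,0,0.469,-1]])

```text
t: 10.2
position: [453.9, -72.1, 75.0]
ee_rot: [-3.14, 0.092, 0.001]
force: [0.3, 0.0, -1.5]
finger_gap: 17.6
gripper_force: 88.8
```

```bash
python3 go.py 455.5 -72.8 14 -0.06; python3 - <<'E'
from h import *
c,im=shot('w5'); s,p,psi=pose()
print(p,psi)
# where is the held hook? assume TCP = shank, compare rod centre with prediction
for d in manip.silhouettes('block_hook','wrist')[:3]: print(d['conf'],(np.array(d['rect'])*[560,420,560,420]).round())
t=W((*p[:2],psi),[(100,16,0)])[0]; print('bend',t)
pr=render('block',(t[0],t[1],psi,p[2]-4.9),c); ys,xs=np.where(pr>.5); print('pred rect',xs.min(),ys.min(),xs.max(),ys.max())
T=(496.6,-71.2,-.06,3); print(proj(c,W(T,[(94,48,24),(94,-48,24),(-94,48,24)])).round())
cs,_=cv2.findContours((pr>.5).astype(np.uint8),cv2.RETR_LIST,cv2.CHAIN_APPROX_NONE)
im=im.copy();cv2.drawContours(im,cs,-1,(255,0,255),1)
q=proj(c,W(T,[(94,48,24),(94,-48,24),(-94,-48,24),(-94,48,24)])).round().astype(int);cv2.polylines(im,[q],True,(0,255,0),1);save('w5o',im)
E
```

```text
t 10.2 pos [453.9 -72.1  75. ] psi -0.058 j [ 0.22  0.31 -0.24  2.2   0.12  0.64 -1.73]
   [0.17, 0.06, 6.1] [-0.0, 0.001, 0.002]
[454.18383692 -72.30140391  75.52977962] -0.05868636299813181
0.7 [181.   0. 307. 338.]
bend [554.95012479 -62.19421691   0.        ]
pred rect 185 0 309 334
[[178. -30.]
 [376. -30.]
 [202. 314.]]
```

View pics/w5o.png

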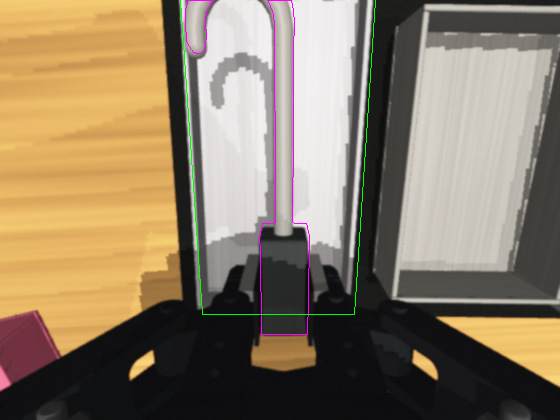

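The held hook matches the prediction (magenta), the tray rim agrees with the green outline, and the hook is well inside. I lower it.

Request:
move_arm(increments=[[0.1,0,3,0,0,0,-1],[0.1,0,5,0,0,0,-1],[0.1,0,6,0,0,0,-1],[0.1,0,6.3,0,0,0,-1],[0.1,0,6.3,0,0,0,-1]])

```text
t: 10.92
position: [455.2, -73.2, 12.8]
ee_rot: [3.14, -0.094, 0.001]
force: [-0.0, -0.1, -1.0]
finger_gap: 17.6
gripper_force: 88.9
```

Request:
move_arm(increments=[[0,0,0.2,0,0,0,-1],[0,0,0.2,0,0,0,-1]])

```text
t: 11.18
position: [455.4, -73.3, 10.9]
ee_rot: [3.14, -0.095, 0.002]
force: [-0.1, 0.3, 3.4]
finger_gap: 18.1
gripper_force: 89.5
```

Request:
move_arm(increments=[[0,0,0.2,0,0,0,-0.15],[0,0,0.2,0,0,0,-0.15],[0,0,0.2,0,0,0,-0.15],[0,0,-2,0,0,0,-0.15],[0,0,-6,0,0,0,-0.15],[0,0,-11,0,0,0,0.3],[0,0,-14,0,0,0,0.3]])

```text
t: 12.05
position: [455.4, -73.3, 152.6]
ee_rot: [3.14, -0.095, 0.003]
force: [-0.1, -0.5, 0.1]
finger_gap: 55.4
gripper_force: 0.0
```

```bash
python3 go.py 545 250 215 0.6; python3 - <<'E'
from h import *
c,im=shot('w6'); c=cal('w6')
for d in manip.silhouettes('block_hook','wrist')[:2]:
    if d['conf']>.3:
        p,i=fit('block',d['region'],c,(555,-63,-.06,6)); print(d['conf'],p.round(3),i)
E
```

```text
t 12.05 pos [455.4 -73.3 152.6] psi -0.06 j [ 0.26  0.19 -0.26  2.14  0.07  0.82 -1.68]
   [7.01, -32.81, -6.23] [0.001, -0.002, -0.66]
0.57 [ 5.54455e+02 -6.30240e+01 -5.70000e-02] 0.8999093174934387
```

Block hook lies flat in tray A (fit IoU 0.90). Next I go above the boss with the grasp yaw.

```bash
python3 go.py 467.6 315.5 150 1.861
```

```text
t 12.15 pos [456.5 -73.5 153.4] psi -0.061 j [ 0.26  0.19 -0.26  2.14  0.07  0.82 -1.68]
   [-1.25, -38.89, 0.32] [0.005, -0.003, -1.922]
```

Request:
move_arm(increments=[[-1.2,-38.9,0.3,0,0,-1.922,0.3],[-1.2,-38.9,0.3,0,0,-1.922,0.3],[-1.2,-38.9,0.3,0,0,-1.922,0.3],[-1.2,-38.9,0.3,0,0,-1.922,0.3],[-1.2,-38.9,0.3,0,0,-1.922,0.3],[-1.2,-38.9,0.3,0,0,-1.922,0.3],[-1.2,-38.9,0.3,0,0,-1.922,0.3],[-1.2,-38.9,0.3,0,0,-1.922,0.3],[-1.2,-38.9,0.3,0,0,-1.922,0.3],[-1.2,-38.9,0.3,0,0,-1.922,0.3],[-1.2,-38.9,0.3,0,0,-1.922,0.3],[-1.2,-38.9,0.3,0,0,-1.922,0.3]])

```text
t: 13.65
position: [466.0, 315.5, 146.6]
ee_rot: [-1.876, -2.519, 0.001]
force: [-0.0, 0.2, -0.3]
finger_gap: 55.4
gripper_force: 0.0
```

```bash
python3 - <<'E'
from h import *
c,im=shot('w7'); s,p,psi=pose(); print(s['t'],p.round(1),psi)
for k,n,p0 in [('boss','boss_hook',(507,238.7,-1.281)),('pad','pad_eye',(533,239.3,1.567))]:
  pr=render(k,p0,c)>.5; ys,xs=np.where(pr); print('pred',xs.min(),ys.min(),xs.max(),ys.max())
  for d in manip.silhouettes(n,'wrist')[:3]:
    print(k,d['conf'],(np.array(d['rect'])*[560,420,560,420]).round(),end=' ')
    if (d['region']&pr).sum()>.3*pr.sum(): q,i=fit(k,d['region'],c,p0); print(q.round(3),round(i,3))
    else: print()
E
```

```text
13.7 [466.1 315.6 146.7] 1.860363789477958
pred 270 187 325 314
boss 0.96 [214.   6. 371.  81.] 
boss 0.85 [271. 188. 324. 311.] [506.365 239.702  -1.28 ] 0.843
pred 273 259 388 338
pad 0.84 [275. 261. 353. 336.] [529.165 239.446   1.534] 0.549
```

Boss pose is confirmed at (467,316) with yaw −1.28, and the yellow one is far off at the top of the picture. I descend and grip.

```bash
python3 go.py 467.1 316 3.5 1.861
```

```text
t 13.8 pos [466.2 315.7 147. ] psi 1.861 j [-0.09  0.44 -0.78  1.9   0.38  0.95 -0.75]
   [0.01, 0.1, 14.35] [-0.0, -0.0, -0.0]
```

Request:
move_arm(increments=[[0,0.1,5,0,0,0,0.3],[0,0.1,9,0,0,0,0.3],[0,0.1,12,0,0,0,0.3],[0,0.1,14.2,0,0,0,0.3],[0,0.1,14.2,0,0,0,0.3],[0,0.1,14.2,0,0,0,-1],[0,0.1,14.2,0,0,0,-1],[0,0.1,14.2,0,0,0,-1],[0,0.1,14.2,0,0,0,-1],[0,0.1,14.2,0,0,0,-1]], squeeze=90)

```text
t: 15.05
position: [468.0, 316.5, 7.0]
ee_rot: [1.876, 2.519, 0.003]
force: [-1.9, -1.7, 10.6]
finger_gap: 22.4
gripper_force: 87.8
```

```bash
python3 arc.py 10 -1.46 505.2 239.3 506.8 239.2 -1.28 -85 11; python3 - <<'E'
from h import *
print(W((506.8,239.2,-1.28),[(-85,-16,0)]))
E
```

```text
t 15.05 [468.  316.5   7. ] 1.861 22.42287088986904 [-1.9 -1.7 10.6]
[0.0, 0.0, -1.0, 0, 0, np.float64(0.0), -1]
[0.13, 1.12, -1.0, 0, 0, np.float64(0.133), -1]
[0.12, 2.24, -1.0, 0, 0, np.float64(0.265), -1]
[-0.05, 3.34, -0.99, 0, 0, np.float64(0.398), -1]
[-0.37, 4.41, -0.99, 0, 0, np.float64(0.531), -1]
[-0.83, 5.43, -0.99, 0, 0, np.float64(0.664), -1]
[-1.44, 6.39, -0.99, 0, 0, np.float64(0.796), -1]
[-2.16, 7.28, -0.98, 0, 0, np.float64(0.929), -1]
[-3.0, 8.06, -0.98, 0, 0, np.float64(1.062), -1]
[-3.94, 8.72, -0.98, 0, 0, np.float64(1.195), -1]
[-4.96, 9.26, -0.98, 0, 0, np.float64(1.327), -1]
[-6.03, 9.65, -0.98, 0, 0, np.float64(1.46), -1]
[[467.10095342 316.04390477   0.        ]]
```

Request:
move_arm(increments=[[0,0,-1.3,0,0,0,-1],[0,0,-1.3,0,0,0,-1],[0.1,1.1,-1.3,0,0,0.133,-1],[0.1,2.2,-1.3,0,0,0.265,-1],[0,3.3,-1.3,0,0,0.4,-1],[-0.4,4.4,-1.3,0,0,0.53,-1],[-0.8,5.4,-1.3,0,0,0.665,-1],[-1.4,6.4,-1.3,0,0,0.8,-1],[-2.2,7.3,-1.3,0,0,0.93,-1],[-3,8.1,-1.3,0,0,1.06,-1],[-3.9,8.7,-1.3,0,0,1.195,-1],[-5,9.3,-1.3,0,0,1.33,-1]])

```text
t: 16.55
position: [571.0, 294.8, 18.5]
ee_rot: [-3.033, -0.819, -0.0]
force: [-0.4, 0.1, -1.6]
finger_gap: 22.4
gripper_force: 88.4
```

```bash
python3 - <<'E'
from h import *
s,p,psi=pose(); print(s['t'],p.round(1),psi,s['force'],s['torque'])
im=manip.camera('scene')
c=manip.get_calibration('scene')
o=im.copy()
for k,q in (('pad',(533,239.3,1.567)),):
  cs,_=cv2.findContours((render(k,q,c)>.5).astype(np.uint8),cv2.RETR_LIST,cv2.CHAIN_APPROX_NONE);cv2.drawContours(o,cs,-1,(0,255,255),1)
for n in('pad_eye','boss_hook'):
  for d in manip.find_in(n,'scene')[:3]: print(n,d['conf'],(np.array(d['rect'])*[560,420,560,420]).round())
m=render('pad',(533,239.3,1.567),c)>.5; ys,xs=np.where(m);print('pred pad',xs.min(),ys.min(),xs.max(),ys.max())
# hook predicted by grasp
t=(p[0],p[1]); y=psi-np.pi; b=W((t[0],t[1],y),[(85,16,0)])[0]; print('bend if rigid',b,'yaw',y)
c2,w=shot('w8')
for d in manip.silhouettes('boss_hook','wrist')[:3]: print(d['conf'],(np.array(d['rect'])*[560,420,560,420]).round())
E
python3 go.py 548 299 17 0.40
```

```text
16.55 [571.  294.8  18.5] 0.527466709037745 [-0.40015387  0.13402713 -1.55294948] [ 0.00717698 -0.02960593 -0.02811572]
pad_eye 0.72 [339. 214. 362. 254.]
pad_eye 0.3 [127. 167. 188. 180.]
boss_hook 0.7 [223. 204. 239. 251.]
boss_hook 0.44 [414. 191. 430. 222.]
pred pad 339 216 363 251
bend if rigid [505.56465871 238.15486332   0.        ] yaw -2.614125944552048
0.73 [260. 247. 309. 367.]
0.19 [289. 273. 397. 396.]
t 16.8 pos [570.3 295.3  18.4] psi 0.535 j [-0.33  0.64 -0.33  1.81  0.29  0.74 -1.85]
   [-1.73, -1.45, 0.14] [-0.0, 0.0, 0.135]
```

```bash
python3 go.py 577.3 287.8 18.5 0.40
```

```text
t 16.8 pos [570.3 295.3  18.4] psi 0.535 j [-0.33  0.64 -0.33  1.81  0.29  0.74 -1.85]
   [0.22, 1.0, -0.01] [-0.0, 0.0, 0.135]
```

Request:
move_arm(increments=[[0.2,1,0,0,0,0.135,-1],[0.2,1,0,0,0,0.135,-1],[0.2,1,-1.5,0,0,0.135,-1],[0.2,1,-2.5,0,0,0.135,-1]])

```text
t: 17.3
position: [577.5, 288.0, 44.8]
ee_rot: [-3.079, -0.623, -0.001]
force: [-0.3, -0.5, -1.4]
finger_gap: 22.5
gripper_force: 88.5
```

Request:
move_arm(increments=[[0,0,-1.5,0,0,0,-1],[0,0,-3,0,0,0,-1],[0,0,-5,0,0,0,-1],[0,0,-9,0,0,0,-1],[0,0,-11,0,0,0,-1]])

```text
t: 17.92
position: [578.2, 287.7, 156.3]
ee_rot: [-3.079, -0.619, -0.004]
force: [1.1, -0.3, -1.6]
finger_gap: 22.1
gripper_force: 88.5
```

```bash
python3 go.py 450 -297 140 -0.06 450 -297 75 -0.06; python3 - <<'E'
from h import *
im=manip.camera('scene')
for d in manip.find_in('pad_eye','scene')[:2]: print(d['conf'],(np.array(d['rect'])*[560,420,560,420]).round())
E
```

```text
t 17.925 pos [578.2 287.7 156.3] psi 0.397 j [-0.3   0.47 -0.34  1.73  0.19  0.97 -1.89]
   [-34.43, 48.97, 1.52] [-0.001, -0.003, 0.457]
   [-34.45, 48.97, 8.02] [-0.001, -0.003, 0.457]
0.62 [340. 215. 364. 252.]
```

```bash
python3 go.py 529 -300.3 150 -0.06 529 -300.3 80 -0.06
```

```text
t 18.025 pos [578.6 287.8 156.1] psi 0.397 j [-0.3   0.47 -0.34  1.73  0.19  0.97 -1.89]
   [-27.3, 52.33, 0.49] [-0.001, -0.004, 0.457]
   [-27.33, 52.33, 7.49] [-0.001, -0.004, 0.457]
```

Request:
move_arm(increments=[[-27.3,52.3,0,0,0,0.457,-1],[-27.3,52.3,0,0,0,0.457,-1],[-27.3,52.3,0,0,0,0.457,-1],[-27.3,52.3,0,0,0,0.457,-1],[-27.3,52.3,0,0,0,0.457,-1],[-27.3,52.3,0,0,0,0.457,-1],[-27.3,52.3,0,0,0,0.457,-1],[-27.3,52.3,0,0,0,0.457,-1],[-27.3,52.3,0,0,0,0.457,-1],[-27.3,52.3,4,0,0,0.457,-1],[-27.3,52.3,7.5,0,0,0.457,-1],[-27.3,52.3,7.5,0,0,0.457,-1]])

```text
t: 19.52
position: [525.6, -299.8, 75.1]
ee_rot: [-3.138, 0.095, 0.009]
force: [-0.3, 0.0, -0.3]
finger_gap: 22.2
gripper_force: 88.7
```

```bash
python3 go.py 529 -300.3 14 -0.06; python3 - <<'E'
from h import *
im=manip.camera('side');c=manip.get_calibration('side');s,p,psi=pose();print(p,psi)
b=W((p[0],p[1],psi-np.pi),[(85,16,0)])[0]; print('bend',b)
pr=render('boss',(b[0],b[1],psi-np.pi,p[2]-7),c)>.5;ys,xs=np.where(pr);print('pred',xs.min(),ys.min(),xs.max(),ys.max())
for d in manip.find_in('boss_hook','side')[:3]: print(d['conf'],(np.array(d['rect'])*[560,420,560,420]).round())
im=im.copy();
for T,hz,L in(((482.9,-300.5,-.06,3),24,94),((488.2,-185.6,-.06,3),42,75)):
  q=proj(c,W(T,[(L,48,hz),(L,-48,hz),(-L,-48,hz),(-L,48,hz)])).round().astype(int);cv2.polylines(im,[q],True,(0,255,0),1)
save('side3',cv2.resize(im[90:230,230:380],None,fx=4,fy=4,interpolation=cv2.INTER_CUBIC))
E
```

```text
t 19.525 pos [ 525.6 -299.8   75.1] psi -0.061 j [ 0.46  0.5  -0.06  1.88  0.04  0.77 -1.26]
   [0.38, 0.05, 6.11] [-0.002, 0.006, -0.001]
[ 526.91833513 -299.9341508    77.16534037] -0.059928378893916584
bend [ 441.11264418 -310.81456442    0.        ]
pred 289 138 327 147
0.68 [295. 138. 331. 148.]
0.63 [261. 199. 309. 212.]
0.59 [233. 355. 296. 378.]
```

View pics/side3.png

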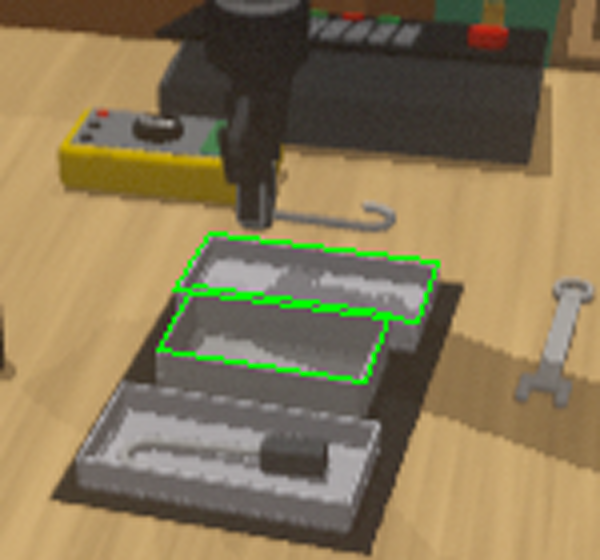

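The side view shows the boss hook held level above the far tray, the block hook lying in the near tray, and tray and tub outlines matching. I lower the boss hook.

Request:
move_arm(increments=[[0.2,0,3,0,0,0,-1],[0.2,0,5,0,0,0,-1],[0.2,0,6,0,0,0,-1],[0.2,0,6.2,0,0,0,-1]])

```text
t: 20.12
position: [529.8, -300.6, 16.3]
ee_rot: [-3.14, 0.094, 0.001]
force: [0.3, -0.4, -2.3]
finger_gap: 22.3
gripper_force: 88.7
```

Request:
move_arm(increments=[[0,0,0.15,0,0,0,-1],[0,0,0.15,0,0,0,-1]])

```text
t: 20.38
position: [530.1, -301.0, 15.4]
ee_rot: [3.14, -0.095, 0.001]
force: [-0.3, -0.0, -2.0]
finger_gap: 21.8
gripper_force: 88.7
```

Request:
move_arm(increments=[[0,0,0.25,0,0,0,-1],[0,0,0.25,0,0,0,-1]])

```text
t: 20.62
position: [530.3, -301.0, 13.0]
ee_rot: [3.14, -0.095, 0.002]
force: [-1.6, 0.9, 6.0]
finger_gap: 22.0
gripper_force: 89.9
```

Contact (6 N). I release and rise.

Request:
move_arm(increments=[[0,0,0,0,0,0,-0.05],[0,0,0,0,0,0,-0.05],[0,0,0,0,0,0,-0.05],[0,0,-2,0,0,0,-0.05],[0,0,-6,0,0,0,-0.05],[0,0,-11,0,0,0,0.2],[0,0,-16,0,0,0,0.2],[0,0,-16,0,0,0,0.2]])

```text
t: 21.62
position: [531.8, -301.8, 177.9]
ee_rot: [3.137, -0.095, 0.011]
force: [-0.6, 0.5, -0.1]
finger_gap: 51.3
gripper_force: 0.0
```

```bash
python3 - <<'E'
from h import *
c,im=shot('w9'); c=cal('w9')
im=manip.camera('side'); cs=manip.get_calibration('side')
for cam,cc in(('wrist',c),('side',cs)):
  pr=render('boss',(445.5,-312,np.pi-.06,6),cc)>.5
  for d in manip.silhouettes('boss_hook',cam)[:3]:
    if (d['region']&pr).sum()>.2*pr.sum():
        p,i=fit('boss',d['region'],cc,(445.5,-312,np.pi-.06,6)); print(cam,d['conf'],p.round(3),i)
E
python3 go.py 533 239.3 180 -0.004
```

```text
wrist 0.75 [ 445.253 -310.171    3.064] 0.8134795427322388
side 0.67 [ 442.507 -305.162    2.935] 0.6519163846969604
t 21.825 pos [ 529.3 -300.5  171.9] psi -0.06 j [ 0.46  0.38 -0.06  1.81  0.03  0.95 -1.25]
   [-2.88, -53.91, -0.78] [-0.0, 0.001, -0.056]
```

The boss hook lies flat in tray B. Now the pad eye.

Request:
move_arm(increments=[[-2.9,-53.9,-0.8,0,0,-0.056,0.2],[-2.9,-53.9,-0.8,0,0,-0.056,0.2],[-2.9,-53.9,-0.8,0,0,-0.056,0.2],[-2.9,-53.9,-0.8,0,0,-0.056,0.2],[-2.9,-53.9,-0.8,0,0,-0.056,0.2],[-2.9,-53.9,-0.8,0,0,-0.056,0.2],[-2.9,-53.9,-0.8,0,0,-0.056,0.2],[-2.9,-53.9,-0.8,0,0,-0.056,0.2],[-2.9,-53.9,-0.8,0,0,-0.056,0.2],[-2.9,-53.9,-0.8,0,0,-0.056,0.2],[-2.9,-53.9,-0.8,0,0,-0.056,0.2],[-2.9,-53.9,-0.8,0,0,-0.056,0.2]])

```text
t: 23.32
position: [533.4, 237.5, 180.0]
ee_rot: [3.141, -0.009, -0.001]
force: [0.7, 0.4, -0.1]
finger_gap: 51.0
gripper_force: 0.0
```

```bash
python3 - <<'E'
from h import *
manip.camera('wrist')
c,im=shot('w10'); s,p,psi=pose(); print(s['t'],p.round(1),psi)
for d in manip.silhouettes('pad_eye','wrist')[:2]:
    q,i=fit('pad',d['region'],c,(533,239.3,1.567)); print(d['conf'],q.round(3),i)
# light (grey bar) vs plate cue: bar pixels in the plate area
hsv=cv2.cvtColor(im,cv2.COLOR_RGB2HSV); pr=render('pad',(533,239.3,1.567),c)>.5
bar=((hsv[...,1]<50)&(hsv[...,2]>80)&pr); ys,xs=np.where(bar); print('bar px',xs.min(),xs.max(),ys.min(),ys.max(),np.median(xs))
print('pred bar',proj(c,W((533,239.3,1.567),[(0,-28,46),(0,0,46),(0,28,46)])).round(1).tolist())
for y in np.unique(ys)[::6]: print(y,xs[ys==y].mean().round(1),end='; ')
E
python3 go.py 533 239.3 27 -0.004
```

```text
23.425 [533.5 237.8 180.3] -0.005854180779759237
0.58 [533.842 239.593   1.567] 0.9793097972869873
bar px 275 287 164 240 281.0
pred bar [[281.3, 169.8], [281.5, 203.3], [281.6, 235.1]]
164 280.5; 170 280.5; 176 280.5; 182 281.0; 188 281.0; 194 281.0; 200 281.0; 206 281.5; 212 281.5; 218 281.5; 224 281.5; 230 281.0; 236 281.5; t 23.475 pos [533.5 238.  180.4] psi -0.006 j [-0.28  0.35 -0.31  1.85  0.13  0.96 -2.22]
   [-0.05, -0.13, 15.34] [0.0, -0.0, -0.002]
```

Request:
move_arm(increments=[[0,-0.15,5,0,0,0,0.2],[0,-0.15,10,0,0,0,0.2],[0,-0.15,13,0,0,0,0.2],[0,-0.15,15.2,0,0,0,0.2],[0,-0.15,15.2,0,0,0,0.2],[0,-0.15,15.2,0,0,0,-1],[0,-0.15,15.2,0,0,0,-1],[0,-0.15,15.2,0,0,0,-1],[0,-0.15,15.2,0,0,0,-1],[0,-0.15,15.2,0,0,0,-1]], squeeze=110)

```text
t: 24.72
position: [534.0, 240.3, 29.4]
ee_rot: [-3.141, 0.007, -0.002]
force: [-0.7, -3.0, 6.8]
finger_gap: 6.4
gripper_force: 107.7
```

Request:
move_arm(increments=[[0,0,-1,0,0,0,-1],[0,0,-3,0,0,0,-1],[0,0,-6,0,0,0,-1],[0,0,-11,0,0,0,-1],[0,0,-13,0,0,0,-1],[0,0,-13,0,0,0,-1]])

```text
t: 25.48
position: [534.2, 241.0, 161.0]
ee_rot: [-3.14, 0.007, -0.006]
force: [0.4, 0.4, -4.5]
finger_gap: 6.5
gripper_force: 107.8
```

```bash
python3 go.py 488 -185 160 -0.06 488 -185 100 -0.06
```

```text
t 25.475 pos [534.2 241.  161. ] psi -0.004 j [-0.28  0.37 -0.31  1.86  0.14  0.92 -2.23]
   [-4.44, 42.62, 0.02] [-0.002, -0.004, 0.056]
   [-4.46, 42.63, 6.02] [-0.002, -0.004, 0.056]
```

Request:
move_arm(increments=[[-4.5,42.6,0,0,0,0.056,-1],[-4.5,42.6,0,0,0,0.056,-1],[-4.5,42.6,0,0,0,0.056,-1],[-4.5,42.6,0,0,0,0.056,-1],[-4.5,42.6,0,0,0,0.056,-1],[-4.5,42.6,0,0,0,0.056,-1],[-4.5,42.6,0,0,0,0.056,-1],[-4.5,42.6,3,0,0,0.056,-1],[-4.5,42.6,5,0,0,0.056,-1],[-4.5,42.6,5,0,0,0.056,-1]])

```text
t: 26.72
position: [485.0, -184.8, 106.5]
ee_rot: [-3.139, 0.095, 0.006]
force: [-0.3, 0.4, -3.2]
finger_gap: 6.3
gripper_force: 107.9
```

```bash
python3 go.py 488 -185.3 40 -0.06; python3 - <<'E'
from h import *
c,im=shot('w11'); s,p,psi=pose()
p0=(p[0],p[1],psi+np.pi/2,p[2]-29.4); pr=render('pad',p0,c)>.5; ys,xs=np.where(pr); print('pred',xs.min(),ys.min(),xs.max(),ys.max())
for d in manip.silhouettes('pad_eye','wrist')[:2]: print(d['conf'],(np.array(d['rect'])*[560,420,560,420]).round())
for n in('tub','tray_a'):
  for d in manip.silhouettes(n,'wrist')[:3]: print(n,d['conf'],(np.array(d['rect'])*[560,420,560,420]).round())
print('pred tub rim',proj(c,W((488.2,-185.6,-.06,3),[(75,48,42),(75,-48,42),(-75,-48,42),(-75,48,42)])).round().tolist())
print('pred tray B rim',proj(c,W((482.9,-300.5,-.06,3),[(94,48,24),(-94,48,24)])).round().tolist())
print(s['t'])
E
```

```text
t 26.725 pos [ 485.  -184.8  106.5] psi -0.06 j [ 0.34  0.34 -0.11  2.06  0.05  0.76 -1.44]
   [0.33, 0.03, 6.65] [-0.001, 0.004, -0.0]
pred 232 157 336 354
0.63 [238. 162. 337. 366.]
tub 0.76 [199.  97. 370. 310.]
tray_a 0.96 [364.  63. 556. 335.]
tray_a 0.93 [ 18.  55. 200. 334.]
pred tub rim [[200.0, 98.0], [369.0, 98.0], [354.0, 329.0], [214.0, 329.0]]
pred tray B rim [[396.0, 64.0], [374.0, 335.0]]
26.775
```

The pad eye is over the tub, and the tub rim matches the prediction. I lower it in.

Request:
move_arm(increments=[[0,0,3,0,0,0,-1],[0,0,5,0,0,0,-1],[0,0,6.3,0,0,0,-1],[0,0,6.8,0,0,0,-1],[0,0,6.8,0,0,0,-1]])

```text
t: 27.55
position: [486.8, -185.3, 40.6]
ee_rot: [-3.14, 0.095, -0.0]
force: [0.6, 0.7, -3.5]
finger_gap: 6.5
gripper_force: 107.9
```

Request:
move_arm(increments=[[0,0,0.3,0,0,0,-1],[0,0,0.3,0,0,0,-1]])

```text
t: 27.8
position: [486.6, -185.3, 37.6]
ee_rot: [3.14, -0.095, 0.001]
force: [1.1, 0.1, -4.0]
finger_gap: 6.8
gripper_force: 108.0
```

Request:
move_arm(increments=[[0,0,0.2,0,0,0,-1],[0,0,0.25,0,0,0,-1],[0,0,0.25,0,0,0,-1]])

```text
t: 28.18
position: [486.7, -186.5, 35.5]
ee_rot: [3.139, -0.096, 0.001]
force: [-3.9, -4.7, 9.3]
finger_gap: 6.4
gripper_force: 109.9
```

Contact on the floor (13 N net) at the expected height. I open moderately and rise.

Request:
move_arm(increments=[[0,0,0,0,0,0,-0.3],[0,0,0,0,0,0,-0.3],[0,0,0,0,0,0,-0.3],[0,0,-2,0,0,0,-0.3],[0,0,-6,0,0,0,-0.3],[0,0,-11,0,0,0,0],[0,0,-17,0,0,0,0],[0,0,-22,0,0,0,0],[0,0,-22,0,0,0,0]])

```text
t: 29.3
position: [488.2, -185.7, 258.8]
ee_rot: [3.139, -0.095, 0.01]
force: [0.4, 0.3, -1.0]
finger_gap: 42.9
gripper_force: 0.0
```

```bash
python3 - <<'E'
from h import *
c,im=shot('w12'); s,p,psi=pose(); print(s['t'],p.round(1),s['gripper_force'])
for k,n,p0s in(('pad','pad_eye',[(486.7,-186,1.51,6)]),('block','block_hook',[(554.5,-63,-.06,6)]),('boss','boss_hook',[(445.3,-310.2,3.08,6)])):
  for p0 in p0s:
    pr=render(k,p0,c)>.5
    for d in manip.silhouettes(n,'wrist')[:4]:
      if (d['region']&pr).sum()>.3*pr.sum(): q,i=fit(k,d['region'],c,p0); print(k,d['conf'],q.round(3),round(i,3))
E
```

```text
29.35 [ 487.2 -185.4  256.5] 0.0
pad 0.94 [ 486.221 -187.483    1.517] 0.978
boss 0.86 [ 444.302 -309.412    3.052] 0.876
```

The pad eye stands upright on the tub floor (IoU 0.98) and both hooks are in their trays, so I hand in.

```bash
python3 -c "
from rig import manip
print(manip.finish_job())"
```

```text
the job is handed in; nothing more can be done
None
```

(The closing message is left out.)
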